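# Load the screw feeder with the fuller coil cartridge

### The job

One of the two identical orange cartridges on the counter holds a full coil of screws, the other is nearly used up: lift each to feel which is heavier. Press (do not drop) the heavier one straight down into the feeder's cradle until it is fully home with both spring clips snapped over its end lugs, and stand the lighter one upright inside the red refill tray, flat on its floor. Leave the jar, the carton and the screwdriver where they are.

Things in the scene. Friction and masses are not known exactly. Their poses are not given: they have to be found in the camera images.
- cart_a_mid (a point): middle of one closed orange cartridge, 46 above its base (own z up). Case 120 long (own x) x 60 wide (y) x 60 high, flat base and lid; on the lid a black grip rib 64 long (x) x 24 wide (y) x 32 high: 92 high in all. The lid is 14, the rib top 46 above this point. Same when turned half round.
- cart_b_mid (a point): the same point of the other cartridge, outwardly identical. One holds a full coil (0.50 to 0.64 kg in all), the other a nearly used-up one (0.19 to 0.26 kg); which is which changes from start to start and cannot be seen. The coil is central, with 3 mm of play. Both start upright on the counter.
- cart_a: the cartridge of cart_a_mid; origin at the centre of its underside. At each x end a black lug 40 wide (y) sticks out 10 (140 over the lugs), flat on top at 30 above the base; its underside slopes back, a chamfer from 26 above the base down to the case end at 6 above it.
- cart_b: the cartridge of cart_b_mid, of the same make as cart_a; origin at the centre of its underside
- seat (a point): cradle of the fixed screw feeder: centre of the top face of its steel base plate (top 12 above the counter), where the centre of a cartridge's base sits when home; the cartridge's length lies along x (either way round), z up. Yellow guide rails 60 long, 10 above the plate, inner faces at y = +-35, leave the case 5 of play each side.
- feeder: the same feeder, same axes, origin on the counter 12 below seat; base plate 190 (x) x 100 (y). A green housing 75 x 110, its top 60 above the counter, stands at x 96 to 171, beyond the far clip.
- clip_far (a joint): sprung steel clip at the cradle's x = +69, hinged at its foot: 40 wide, 53 high, its rounded nose 36 above the plate reaches in to x = 64.5, top flared outward. 0 = upright at rest (also when snapped home); a lug pushed down spreads it to about 0.15 rad.
- clip_near (a joint): the like clip at x = -69 (nose to -64.5). The noses meet the chamfers when its base is about 25 above the plate, and snap over the lugs in the last 4 or so; spreading both takes a push of some 10 to 18 N from above; the cartridge's weight alone does not do it. When home, its lugs have about 3 of play lengthwise.
- tray: red open refill tray, fixed, 210 (x) x 150 (y) x 24 high outside, walls and floor 6 thick; origin at the centre of its underside, on the counter
- jar_mid (a point): bystander: jar with red lid, 60 across, 100 high, point half-way up its axis
- carton_mid (a point): bystander: cardboard carton 70 x 110 x 60 high, point at its centre
- driver_grip (a point): bystander: screwdriver 180 long lying on the counter, point on its handle

How it is judged:
By the outcome, as a careful person would: the job done as asked, in the order asked, and still so for the second after the job is handed in, with the robot touching nothing.
It also fails if it takes over 64 s, if anything falls off the work surface, if the arm or the gripper's body presses on something with over 40 N, if the wrist force passes 120 N, or if a joint passes its speed limit or range.

### The arm

A 6-joint arm with a two-finger parallel gripper is mounted at the origin on the work surface. World frame = base frame: x ahead of the robot, y to its left, z up, the work surface at z = 0. Lengths are in m, angles in rad, forces in N, time in s.
With the tool pointing down it reaches from about 0.275 to 0.85 m from the base axis. Payload 5.2 kg.
Tool frame: the origin (TCP) lies at the very end of the fingers, on their centre line; the grasp point (between the pads) lies 19 mm behind it; z points along the fingers, y is the direction in which the jaws open and shut (so a half turn about z gives the same grasp; the last joint's range is limited). The gripper opens to 85 mm and grips with 20 to 120 N. Pads are 22 mm wide; open, the fingers measure 114 mm over their backs; the gripper's body (76 mm by 85 mm) begins 54 mm behind the grasp point. The pads swing forward as they close: fully open they stand 13 mm farther back than shut.
Start: joints at [-1.5, 0.259, 1.535, -0, 1.348, -0.203], TCP at [0.149, -0.53, 0.231] pointing down, gripper open.
Joint ranges: [-3.14, 3.14], [-0.91, 2.08], [0.19, 2.58], [-1.22, 4.36], [0.22, 2.71], [-3.12, 3.12]. Speed limits (rad/s): [2.57, 2.57, 3.14, 3.14, 3.14, 3.14].

### API

Orientations are given as [roll, pitch, yaw] about the fixed x, y, z axes, in that order (R = Rz(yaw) Ry(pitch) Rx(roll)).
In Python, from cell import env gives the robot as it stands.
- The arm moves only by the tool carry_out, never from a script. Its argument "series" is a list of rows, each an object with "dp": the shift along the tool's x, y, z in mm, a list of three; "twist": the turn about the tool's z in rad. A call has exactly 5 rows; each row is the pose to reach, as a shift and turn from the pose measured when the call began, along the tool's axes at that moment; what a row does not reach only later rows make up. A row lasts 1/8 s, in which the tool goes at most 62.5 mm and 10.7 degrees, less where a joint would pass 70% of its speed; a pose out of reach is approached as far as the arm can. A call with a gripper value outside its range is refused whole. "gripper" is the finger opening in mm, from 0 to 85.4, set as the call begins (left out, the last holds). The fingers move at their own pace and stop on an object; the grip force is fixed at half the most. Time passes only in rows, so rows that repeat a pose let the fingers close, or fill a call up. It gives the time, the measured TCP pose, the force and the opening at its end, in the units of the state.
- env.state(): the state, without advancing time (a new reading comes with each control period).
- env.camera(name): name is "side" or "top" or "wrist"; returns the picture (400x640x3 uint8, blue, green, red); there is no depth.
- env.get_calibration(name): a dict with "camera_matrix" (3x3 intrinsics, pixels), "k1" (the pictures are not rectified: a ray, as slopes to the right and down, at radius r is drawn at 1 + k1 r^2 times it, then the intrinsics apply), "world_from_camera" (4x4, takes a point from camera to world coordinates). Camera axes: x right, y down, z forward; pixel columns grow to the right and rows downward; lengths in m; the calibration is good to about 2 mm. A picture is of the moment at which its call begins: read the wrist's pose just before it. get_calibration takes no time and is no camera call; for the wrist camera it gives the pose at the moment of the call.
- env.finish_job(): hands the job in, once; it reports no verdict.
Trained networks look in the newest picture that a camera, given by its name, has taken for a name from the list of things; names that differ only in an ending like _2 or _b are one class to them, and where a whole thing is asked for, a point or a joint stands for the part that bears it (a point fixed in the world has none). Each returns a list of dicts, best first, with "score" (0 to 1); they miss things now and then, are a little off and sometimes report something else, mostly with a low value. They report only what shows in the picture. A call takes as long as a camera call.
- env.boxes_of(camera, thing): "point" ([column, row] in pixels, amid what is visible of it).
The state is a dict: "time": time; "qpos": joint angles; "qd": joint speeds; "joint_efforts": joint torques, N m; "position": TCP position; "tool_rot": TCP orientation; "force": force on the tool from outside, world axes, zero at the start; "torque": the same for the moment, N m; "opening": finger opening in m.
Only numpy, scipy, OpenCV 4.12 (cv2) and the standard library are available. Lean on these libraries where they do the work, as an engineer would, in place of code of your own. Each camera call takes 0.05 s, during which the arm holds its last target.

## Working session

There is one attempt and no reset: what is moved stays moved. The work goes in short steps, Python scripts to look and compute and a tool call to move; the robot and the scene stay as the last step left them, time stands still between calls to the robot, and variables do not carry over. Pictures are saved under pics/ and viewed, and the job is handed in when it is done.

Besides the shell and the picture viewer there is one more tool, called after "Request:" by a JSON object that holds its "fn" and its "kwargs", one argument or row to a line. carry_out: Moves the arm, as the interface text tells. Its arguments: {"type":"object","properties":{"series":{"type":"array"},"gripper":{"type":"number"}},"required":["series"]}

```bash
ls; mkdir -p pics; python3 - <<'E'
from cell import env
import cv2
print(env.state())
for n in ("top","side"):
    im=env.camera(n); cv2.imwrite(f"pics/{n}0.png",im)
    c=env.get_calibration(n); print(n,c)
    for t in ("cart_a","seat","feeder","tray","jar_mid","carton_mid","driver_grip","clip_far","cart_a_mid"):
        try: print(t,[(r['point'],round(r['score'],2)) for r in env.boxes_of(n,t)])
        except Exception as e: print(t,e)
print(env.state()['time'])
E
```

```text
pics
{'time': 0.0, 'qpos': array([-1.49980042e+00,  2.59330229e-01,  1.53609696e+00, -3.49362485e-05,
        1.34804074e+00, -2.02795575e-01]), 'qd': array([-2.80198850e-05, -9.73540486e-04,  2.99074232e-04, -1.09807721e-03,
       -9.03615789e-04,  5.02182161e-05]), 'joint_efforts': array([ 6.42217710e-04, -4.46026468e+01, -2.90563631e+01, -2.25841131e-04,
        1.14826381e-02, -2.56231004e-05]), 'position': array([ 0.14868421, -0.52894961,  0.23047603]), 'tool_rot': array([-3.13974894e+00, -3.44336369e-04,  2.73798911e-01]), 'force': array([-0.16874732,  0.09653596,  0.68517838]), 'torque': array([ 0.02593589, -0.02475725, -0.04458017]), 'opening': 0.08551203038400929}
top {'camera_matrix': array([[410.31391447,   0.        , 310.86711365],
       [  0.        , 410.31391447, 197.97444381],
       [  0.        ,   0.        ,   1.        ]]), 'k1': 0.00413681810466553, 'world_from_camera': array([[ 2.42201316e-02, -9.90929956e-01,  1.32178695e-01,
         4.58177548e-01],
       [-9.99703373e-01, -2.43459519e-02,  6.64359225e-04,
        -8.94474489e-03],
       [ 2.55968271e-0
[... 621 characters left out ...]
    [  0.        , 386.16329545, 197.1519296 ],
       [  0.        ,   0.        ,   1.        ]]), 'k1': -0.06512519681795309, 'world_from_camera': array([[ 0.99188358, -0.10281404,  0.07480796,  0.50800357],
       [-0.12542067, -0.694454  ,  0.70852191, -0.7813318 ],
       [-0.02089531, -0.71215371, -0.70171253,  0.82563741],
       [ 0.        ,  0.        ,  0.        ,  1.        ]])}
cart_a []
seat [([298.7, 315.9], 0.62)]
feeder [([297.8, 311.8], 0.89)]
tray [([270.6, 156.8], 0.75)]
jar_mid [([373.5, 184.4], 0.81), ([264.7, 212.2], 0.72)]
carton_mid [([322.8, 206.8], 0.31)]
driver_grip [([356.7, 164.3], 0.68)]
clip_far [([303.2, 310.0], 0.57)]
cart_a_mid [([264.0, 211.5], 0.6)]
1.0
```

View pics/top0.png

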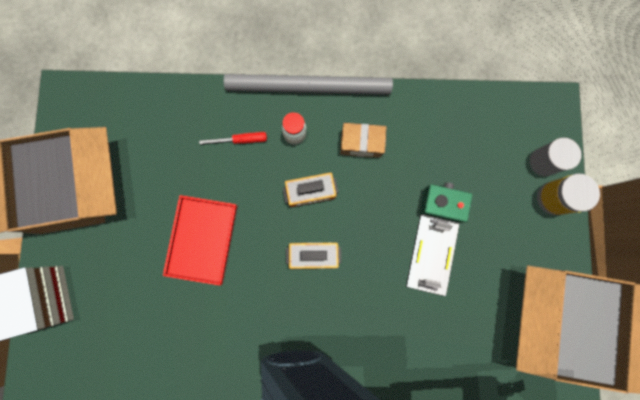

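View pics/side0.png

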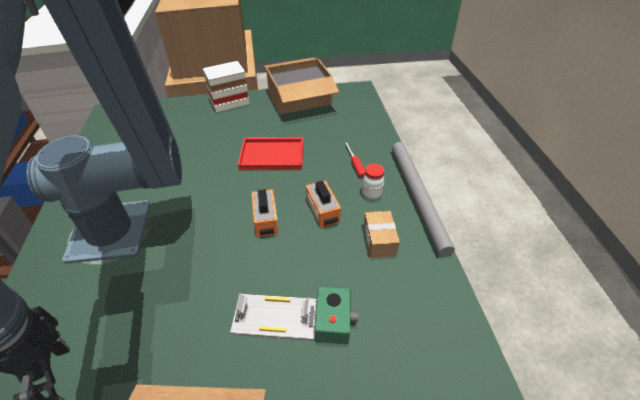

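```bash
cat > h.py <<'E'
import numpy as np, cv2
from cell import env
from scipy.spatial.transform import Rotation as Rn
def dist_pts(c,P):
    T=np.linalg.inv(c['world_from_camera']); p=np.atleast_2d(P)@T[:3,:3].T+T[:3,3]
    s=p[:,:2]/p[:,2:]; r2=(s**2).sum(1,keepdims=True); s=s*(1+c['k1']*r2)
    K=c['camera_matrix']; return s*[K[0,0],K[1,1]]+[K[0,2],K[1,2]]
def unproj(c,uv,z):
    K=np.array(c['camera_matrix']); uv=np.atleast_2d(np.float64(uv))
    s=cv2.undistortPoints(uv.reshape(-1,1,2),K,np.array([c['k1'],0,0,0.])).reshape(-1,2)
    d=np.c_[s,np.ones(len(s))]@c['world_from_camera'][:3,:3].T; o=c['world_from_camera'][:3,3]
    return o+d*((z-o[2])/d[:,2])[:,None]
def rect(c,mask,z):
    cs,_=cv2.findContours(mask,cv2.RETR_EXTERNAL,cv2.CHAIN_APPROX_NONE)
    out=[]
    for k in cs:
        if cv2.contourArea(k)<60: continue
        w=unproj(c,k.reshape(-1,2),z)[:,:2]*1000
        (cx,cy),(a,b),ang=cv2.minAreaRect(np.float32(w))
        if a<b: a,b,ang=b,a,ang+90
        out.append((round(cx,1),round(cy,1),round(a,1),round(b,1),round((ang+90)%180-90,1),k.reshape(-1,2).mean(0).round()))
    return out
E
python3 - <<'E'
from h import *
c=env.get_calibration('top'); im=cv2.imread('pics/top0.png')
hsv=cv2.cvtColor(im,cv2.COLOR_BGR2HSV); H,S,V=cv2.split(hsv)
roi=np.zeros(im.shape[:2],np.uint8); roi[165:300,150:480]=255
red=((H<6)|(H>174))&(S>150)&(V>90)
print('tray',rect(c,red.astype(np.uint8)*255&roi,.024))
org=(H>=6)&(H<25)&(S>110)&(V>90)
print('orange z60',rect(c,org.astype(np.uint8)*255&roi,.06))
wh=(S<60)&(V>150)
print('white12',rect(c,wh.astype(np.uint8)*255&roi,.012))
print('white60',rect(c,wh.astype(np.uint8)*255&roi,.06))
yl=(H>=22)&(H<35)&(S>150)
print('yel',rect(c,yl.astype(np.uint8)*255&roi,.022))
blk=(V<75)&(S<90)
print('blk',rect(c,blk.astype(np.uint8)*255&roi,.092))
a=cv2.resize(im[170:300,270:370],None,fx=6,fy=4.5,interpolation=cv2.INTER_CUBIC)
cv2.imwrite('pics/z1.png',cv2.resize(im[175:275,275:350],None,fx=6,fy=6,interpolation=cv2.INTER_CUBIC))
cv2.imwrite('pics/z2.png',cv2.resize(im[175:300,400:480],None,fx=4.8,fy=4.8,interpolation=cv2.INTER_CUBIC))
E
```

```text
tray [(485.7, 275.2, 210.8, 153.5, -7.9, array([200., 240.]))]
orange z60 [(451.6, -17.1, 123.9, 61.5, -88.6, array([313., 256.])), (618.6, -5.6, 124.1, 66.9, -77.7, array([310., 189.]))]
white12 [(452.5, -17.4, 114.6, 51.5, -88.6, array([313., 255.])), (460.4, -329.0, 189.8, 103.3, -11.7, array([433., 251.])), (628.0, -5.6, 114.4, 52.3, -77.8, array([310., 188.]))]
white60 [(452.8, -17.1, 109.5, 49.2, -88.6, array([313., 255.])), (460.3, -314.7, 181.3, 98.7, -11.7, array([433., 251.])), (620.4, -5.7, 109.3, 50.0, -77.8, array([310., 188.]))]
yel []
blk []
```

View pics/z1.png

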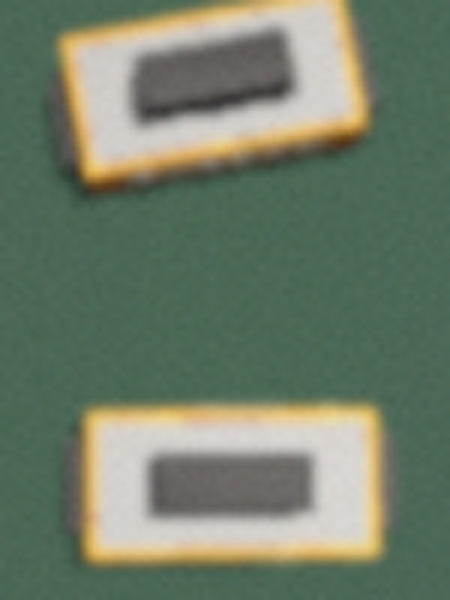

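View pics/z2.png

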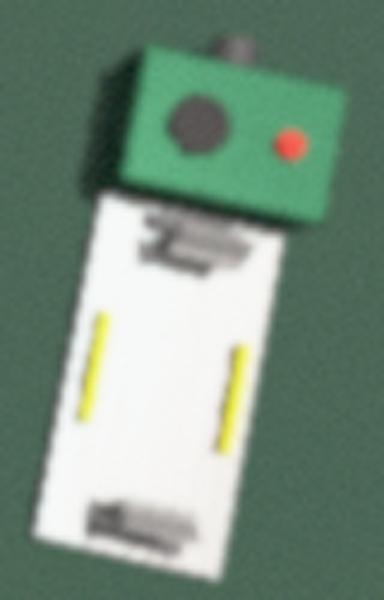

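```bash
cat >> h.py <<'E'
def plan(x,y,z,yawdeg):
    s=env.state(); R=Rn.from_euler('xyz',s['tool_rot']).as_matrix()
    d=R.T@(np.array([x,y,z])-s['position']*1000)
    dy=(yawdeg-np.degrees(s['tool_rot'][2])+180)%360-180
    print('t',round(s['time'],2),'pos',(s['position']*1000).round(1),'yaw',np.degrees(s['tool_rot'][2]).round(2),'q6',s['qpos'][5].round(2))
    print('dp',d.round(1),'twist',-np.radians(dy).round(4))
def shot(cam,name,things=()):
    c=env.get_calibration(cam); im=env.camera(cam); cv2.imwrite(f'pics/{name}.png',im)
    for t in things: print(t,[(r['point'],round(r['score'],2)) for r in env.boxes_of(cam,t)])
    np.savez(f'pics/{name}.npz',**c); return c,im
E
python3 - <<'E'
from h import *
c=env.get_calibration('wrist'); s=env.state()
R=Rn.from_euler('xyz',s['tool_rot']).as_matrix()
print(c['camera_matrix'],c['k1']); W=c['world_from_camera']; print(R.T@W[:3,:3], R.T@(W[:3,3]-s['position']))
plan(400,-300,330,0)
E
```

```text
[[351.76146371   0.         323.80682277]
 [  0.         351.76146371 198.08365341]
 [  0.           0.           1.        ]] -0.0016812972191075782
[[-6.00977472e-04 -9.53687818e-01 -3.00797581e-01]
 [ 9.99999788e-01 -4.98312604e-04 -4.18030904e-04]
 [ 2.48779755e-04 -3.00797769e-01  9.53687916e-01]] [ 0.07745385 -0.00051872 -0.14326215]
t 1.0 pos [ 148.7 -529.5  231.3] yaw 15.69 q6 -0.2
dp [ 304.  -153.   -98.7] twist 0.2738
```

```bash
python3 - <<'E'
from h import *
plan(490,-325,270,-11)
E
```

```text
t 1.0 pos [ 148.7 -529.5  231.3] yaw 15.69 q6 -0.2
dp [ 383.9 -104.6  -38.7] twist 0.4658
```

Request:
{"fn": "carry_out", "kwargs": {
  "series": [
    {"dp": [60,-16,-6],"twist": 0.1},
    {"dp": [120,-32,-12],"twist": 0.2},
    {"dp": [180,-48,-18],"twist": 0.3},
    {"dp": [240,-64,-24],"twist": 0.4},
    {"dp": [300,-80,-30],"twist": 0.466}
  ]
}}

```text
time: 1.62
position: [0.4175, -0.3703, 0.2617]
tool_rot: [3.141, -0.0, -0.195]
force: [0.5, -0.8, -0.4]
opening: 0.0855
```

```bash
python3 - <<'E'
from h import *
plan(490,-325,270,-11)
E
```

```text
t 1.62 pos [ 417.5 -370.3  261.7] yaw -11.17 q6 0.84
dp [ 62.3 -58.4  -8.3] twist -0.003
```

Request:
{"fn": "carry_out", "kwargs": {
  "series": [
    {"dp": [31,-29,-4],"twist": 0},
    {"dp": [62,-58,-8],"twist": 0},
    {"dp": [62,-58,-8],"twist": 0},
    {"dp": [62,-58,-8],"twist": 0},
    {"dp": [62,-58,-8],"twist": 0}
  ]
}}

```text
time: 2.25
position: [0.4886, -0.3261, 0.2696]
tool_rot: [3.141, 0.0, -0.196]
force: [-0.4, -0.6, -0.4]
opening: 0.0851
```

```bash
python3 - <<'E'
from h import *
shot('wrist','w1'); plan(452.6,-17,200,91.4)
E
```

```text
t 2.3 pos [ 488.6 -326.1  269.7] yaw -11.26 q6 0.99
dp [ -95.7 -296.2   69.5] twist -1.7918
```

View pics/w1.png

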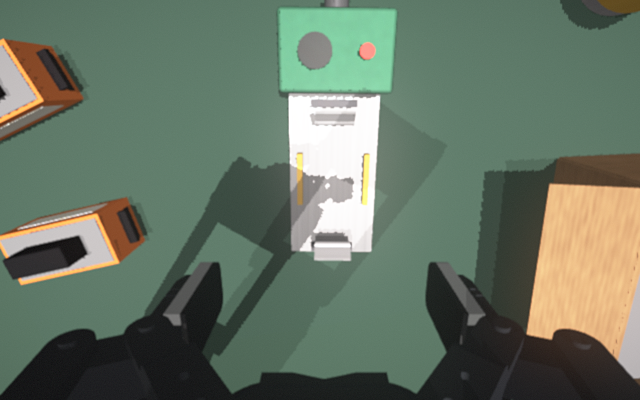

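```bash
python3 - <<'E'
from h import *
im=cv2.imread('pics/w1.png'); c=dict(np.load('pics/w1.npz'))
H,S,V=cv2.split(cv2.cvtColor(im,cv2.COLOR_BGR2HSV)); roi=np.zeros(V.shape,np.uint8); roi[90:270,280:390]=255
y=((H>=15)&(H<35)&(S>120)&(V>100)).astype(np.uint8)*255&roi
r=rect(c,y,.022); print(r)
if len(r)==2: print('rail mid',[(r[0][i]+r[1][i])/2 for i in (0,1)], 'sep angle',np.degrees(np.arctan2(r[0][1]-r[1][1],r[0][0]-r[1][0])), np.hypot(r[0][0]-r[1][0],r[0][1]-r[1][1]))
# plate corners by eye
for nm,z,pts in [('plate',.012,[(289,95),(380,95),(372,252),(292,251)]),('house',.06,[(279,9),(396,9),(392,93),(280,92)]),('nearclip top',.065,[(315,243),(351,243),(315,260),(351,260)]),('far clip',.065,[(312,113),(355,113),(355,124),(312,124)])]:
    print(nm,(unproj(c,pts,z)[:,:2]*1000).round(1).tolist())
# top image rails
c=env.get_calibration('top'); im=cv2.imread('pics/top0.png')
H,S,V=cv2.split(cv2.cvtColor(im,cv2.COLOR_BGR2HSV))
y=((H>=15)&(H<40)&(S>100)&(V>100)).astype(np.uint8)*255; y[:230]=0;y[275:]=0;y[:,:400]=0;y[:,470:]=0
cs,_=cv2.findContours(y,0,2); 
for k in cs: print(k.reshape(-1,2).mean(0),unproj(c,k.reshape(-1,2).mean(0),.022)*1000)
cv2.imwrite('pics/w1z.png',cv2.resize(im[0:1,0:1],(10,10)))
im=cv2.imread('pics/w1.png');cv2.imwrite('pics/w1z.png',cv2.resize(im[85:265,275:395],None,fx=3.3,fy=3.3,interpolation=cv2.INTER_CUBIC))
E
```

```text
[(463.5, -291.7, 41.9, 3.5, -12.4, array([299., 186.]))]
plate [[563.8, -301.5], [544.3, -399.1], [358.9, -361.1], [379.9, -262.9]]
house [[638.0, -314.0], [617.4, -417.3], [546.3, -403.7], [568.2, -298.3]]
nearclip top [[408.7, -299.7], [401.1, -337.8], [388.7, -295.5], [381.0, -334.3]]
far clip [[543.3, -324.6], [535.2, -365.3], [524.9, -363.5], [533.1, -322.5]]
[448.     258.0625] [[ 453.14090028 -364.82150063   22.        ]]
[419.  251.5] [[ 468.06290571 -290.39127414   22.        ]]
```

View pics/w1z.png

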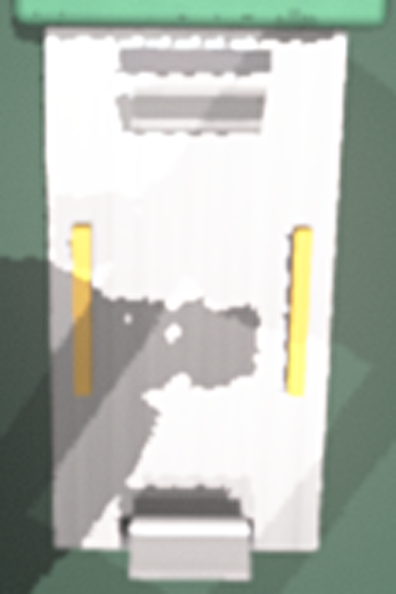

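```bash
python3 - <<'E'
from h import *
c=dict(np.load('pics/w1.npz'))
p=unproj(c,[(299.8,152.9),(300,204.7),(366.5,153.8),(365,204.7)],.022)[:,:2]*1000
print(p,p.mean(0)); 
E
```

```text
[[ 500.73122965 -300.31973903]
 [ 440.9214757  -287.34046657]
 [ 485.11136563 -373.40455028]
 [ 426.0129789  -362.05829597]] [ 463.19426247 -330.78076296]
```

Request:
{"fn": "carry_out", "kwargs": {
  "series": [
    {"dp": [-15,-55,5],"twist": -0.18},
    {"dp": [-30,-110,10],"twist": -0.36},
    {"dp": [-50,-165,15],"twist": -0.54},
    {"dp": [-75,-220,20],"twist": -0.72},
    {"dp": [-96,-270,25],"twist": -0.9}
  ]
}}

```text
time: 2.92
position: [0.4461, -0.0415, 0.2445]
tool_rot: [3.141, 0.0, 0.708]
force: [1.1, 0.7, 0.2]
opening: 0.0856
```

```bash
python3 - <<'E'
from h import *
plan(452.6,-17,200,91.4)
E
```

```text
t 2.92 pos [446.1 -41.5 244.5] yaw 40.54 q6 0.52
dp [ 20.9 -14.5  44.5] twist -0.8877
```

Request:
{"fn": "carry_out", "kwargs": {
  "series": [
    {"dp": [4,-3,9],"twist": -0.18},
    {"dp": [8,-6,18],"twist": -0.36},
    {"dp": [12,-9,27],"twist": -0.54},
    {"dp": [16,-12,36],"twist": -0.72},
    {"dp": [21,-14,44],"twist": -0.888}
  ]
}}

```text
time: 3.55
position: [0.4527, -0.018, 0.2003]
tool_rot: [3.141, 0.001, 1.599]
force: [-0.1, 0.5, -0.2]
opening: 0.0853
```

```bash
python3 - <<'E'
from h import *
shot('wrist','w2'); plan(452.6,-17,64,91.4)
E
```

```text
t 3.6 pos [452.4 -17.4 199.4] yaw 92.02 q6 -0.32
dp [  0.4   0.3 135.4] twist 0.0107
```

View pics/w2.png

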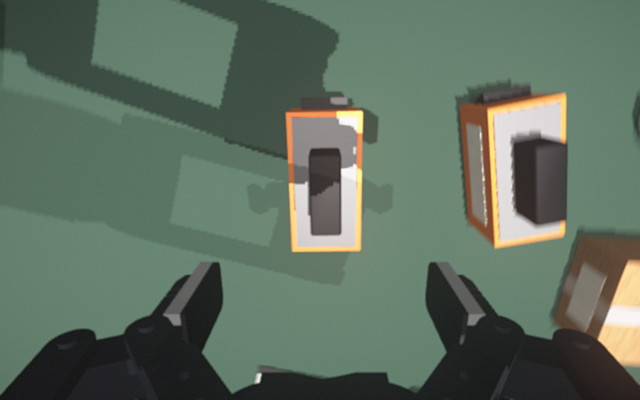

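```bash
python3 - <<'E'
from h import *
c=dict(np.load('pics/w2.npz'))
for z,q in ((.06,[(287,112),(363,110),(361,251),(292,251)]),(.092,[(310,149),(341,149),(341,236),(309.5,235)])):
    p=unproj(c,q,z)[:,:2]*1000; print(p.round(1).tolist(),p.mean(0)); d=(p[0]+p[1]-p[2]-p[3])/2; print(np.hypot(*d),np.degrees(np.arctan2(d[1],d[0])))
c2,im=dict(np.load('pics/w2.npz')),0
q=[(461,101),(566,94),(567,237),(494,249)]
p=unproj(c,q,.06)[:,:2]*1000; print(p.round(1).tolist(),p.mean(0))
E
```

```text
[[422.6, 40.1], [482.1, 43.3], [487.8, -78.3], [426.6, -80.0]] [454.77056528 -18.70068937]
120.93275626595741 92.31037788007752
[[442.1, 16.9], [464.4, 17.5], [467.3, -50.3], [442.8, -50.1]] [454.16970564 -16.48249425]
67.46095688121913 91.53217286951818
[[557.9, 52.3], [638.6, 59.8], [667.9, -59.9], [605.7, -73.1]] [617.53897912  -5.2358699 ]
```

Request:
{"fn": "carry_out", "kwargs": {
  "series": [
    {"dp": [0,1.5,30],"twist": 0.006},
    {"dp": [0,1.5,60],"twist": 0.006},
    {"dp": [0,1.5,90],"twist": 0.006},
    {"dp": [0,1.5,120],"twist": 0.006},
    {"dp": [0,1.5,133],"twist": 0.006}
  ],
  "gripper": 50
}}

```text
time: 4.22
position: [0.4528, -0.0178, 0.0652]
tool_rot: [-3.139, -0.001, 1.597]
force: [0.4, 0.1, 0.8]
opening: 0.0502
```

```bash
python3 - <<'E'
from h import *
plan(454,-17.5,65,91.7); print(env.state()['force'],env.state()['opening'])
E
```

```text
t 4.22 pos [452.8 -17.8  65.2] yaw 91.49 q6 -0.31
dp [0.2 1.2 0.2] twist -0.0037
[0.41453702 0.10679396 0.80098425] 0.05015560055050652
```

Request:
{"fn": "carry_out", "kwargs": {
  "series": [
    {"dp": [0,1.2,0],"twist": 0},
    {"dp": [0,1.2,0],"twist": 0},
    {"dp": [0,1.2,0],"twist": 0},
    {"dp": [0,1.2,0],"twist": 0},
    {"dp": [0,1.2,0],"twist": 0}
  ],
  "gripper": 10
}}

```text
time: 4.85
position: [0.4543, -0.0178, 0.0658]
tool_rot: [-3.14, -0.0, 1.597]
force: [-1.2, 0.3, 2.4]
opening: 0.0229
```

Request:
{"fn": "carry_out", "kwargs": {
  "series": [
    {"dp": [0,0,-10],"twist": 0},
    {"dp": [0,0,-25],"twist": 0},
    {"dp": [0,0,-40],"twist": 0},
    {"dp": [0,0,-40],"twist": 0},
    {"dp": [0,0,-40],"twist": 0}
  ]
}}

```text
time: 5.48
position: [0.4541, -0.0177, 0.1056]
tool_rot: [-3.139, -0.0, 1.597]
force: [-0.3, -0.2, -2.2]
opening: 0.0228
```

```bash
python3 - <<'E'
from h import *
plan(454,-17.5,66,91.7); print(env.state()['force'],env.state()['opening'],env.state()['joint_efforts'])
E
```

```text
t 5.47 pos [454.1 -17.7 105.6] yaw 91.49 q6 -0.31
dp [ 0.2 -0.  39.6] twist -0.0037
[-0.33395629 -0.15587018 -2.21010953] 0.022794919282596728 [ 9.40616410e-04 -3.83540761e+01 -2.46209300e+01 -3.53271505e-03
 -1.73666904e-02  4.67671998e-05]
```

Request:
{"fn": "carry_out", "kwargs": {
  "series": [
    {"dp": [0,0,0],"twist": 0},
    {"dp": [0,0,15],"twist": 0},
    {"dp": [0,0,28],"twist": 0},
    {"dp": [0,0,36],"twist": 0},
    {"dp": [0,0,39.5],"twist": 0}
  ]
}}

```text
time: 6.1
position: [0.4534, -0.0176, 0.0657]
tool_rot: [-3.138, -0.001, 1.597]
force: [-10.6, 1.5, 32.3]
opening: 0.023
```

Request:
{"fn": "carry_out", "kwargs": {
  "series": [
    {"dp": [0,0,0.3],"twist": 0},
    {"dp": [0,0,0.3],"twist": 0},
    {"dp": [0,0,0],"twist": 0},
    {"dp": [0,0,0],"twist": 0},
    {"dp": [0,0,-3],"twist": 0}
  ],
  "gripper": 50
}}

```text
time: 6.72
position: [0.4533, -0.0175, 0.0687]
tool_rot: [-3.137, -0.001, 1.597]
force: [0.4, 0.5, -0.8]
opening: 0.05
```

```bash
python3 - <<'E'
from h import *
plan(619,-5.5,160,102.2);plan(619,-5.5,65,102.2)
E
```

```text
t 6.72 pos [453.3 -17.5  68.7] yaw 91.49 q6 -0.31
dp [  7.8 165.5 -92. ] twist -0.1869
t 6.72 pos [453.3 -17.5  68.7] yaw 91.49 q6 -0.31
dp [  7.7 166.    3. ] twist -0.1869
```

Request:
{"fn": "carry_out", "kwargs": {
  "series": [
    {"dp": [0,0,-50],"twist": 0},
    {"dp": [2,40,-92],"twist": -0.05},
    {"dp": [4,90,-92],"twist": -0.1},
    {"dp": [6,140,-92],"twist": -0.15},
    {"dp": [7.8,165.5,-92],"twist": -0.187}
  ]
}}

```text
time: 7.35
position: [0.6213, -0.0054, 0.1601]
tool_rot: [-3.139, -0.001, 1.785]
force: [-0.1, -0.7, -0.1]
opening: 0.05
```

```bash
python3 - <<'E'
from h import *
shot('wrist','w3'); plan(619,-5.5,65,102.2)
E
```

```text
t 7.4 pos [623.4  -5.4 159.9] yaw 102.37 q6 -0.4
dp [ 0.7 -4.2 94.9] twist 0.0029
```

View pics/w3.png

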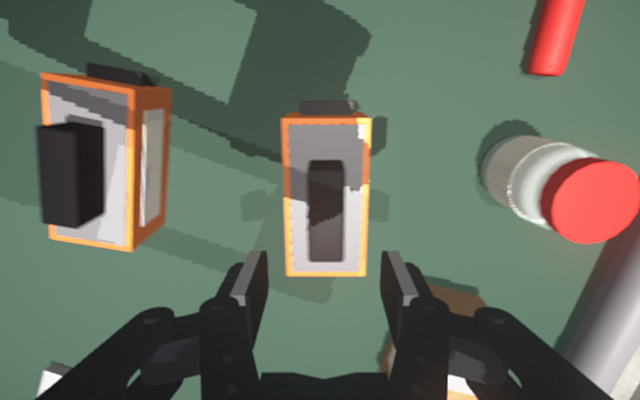

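```bash
python3 - <<'E'
from h import *
c=dict(np.load('pics/w3.npz'))
for z,q in ((.06,[(281,117),(372,117),(366,276),(286,275)]),(.092,[(309,160),(343,160),(343,262),(309,261)])):
    p=unproj(c,q,z)[:,:2]*1000; print(p.round(1).tolist(),p.mean(0)); d=(p[0]+p[1]-p[2]-p[3])/2; print(np.hypot(*d),np.degrees(np.arctan2(d[1],d[0])))
plan(621,-5.5,65,102.2)
E
```

```text
[[580.6, 45.5], [640.8, 58.6], [666.8, -59.8], [605.7, -72.2]] [623.49714811  -6.94676701]
120.81243698001171 102.21692497308074
[[605.1, 27.2], [625.3, 31.6], [641.1, -35.7], [618.8, -39.8]] [622.57440686  -4.16522381]
68.76898701775693 102.37473662289355
t 7.4 pos [623.4  -5.4 159.9] yaw 102.37 q6 -0.4
dp [ 0.3 -2.3 94.9] twist 0.0029
```

Request:
{"fn": "carry_out", "kwargs": {
  "series": [
    {"dp": [0,-1.5,20],"twist": 0.002},
    {"dp": [0,-1.5,45],"twist": 0.002},
    {"dp": [0,-1.5,70],"twist": 0.002},
    {"dp": [0,-1.5,88],"twist": 0.002},
    {"dp": [0,-1.5,94],"twist": 0.002}
  ]
}}

```text
time: 8.02
position: [0.6209, -0.0055, 0.0647]
tool_rot: [-3.139, -0.002, 1.784]
force: [0.4, 0.4, -0.2]
opening: 0.0502
```

Request:
{"fn": "carry_out", "kwargs": {
  "series": [
    {"dp": [0,0,0],"twist": 0},
    {"dp": [0,0,0],"twist": 0},
    {"dp": [0,0,0],"twist": 0},
    {"dp": [0,0,0],"twist": 0},
    {"dp": [0,0,0],"twist": 0}
  ],
  "gripper": 10
}}

```text
time: 8.65
position: [0.6211, -0.0056, 0.0655]
tool_rot: [-3.14, -0.001, 1.784]
force: [-1.4, 0.2, 4.4]
opening: 0.0231
```

Request:
{"fn": "carry_out", "kwargs": {
  "series": [
    {"dp": [0,0,-10],"twist": 0},
    {"dp": [0,0,-40],"twist": 0},
    {"dp": [0,0,-70],"twist": 0},
    {"dp": [0,0,-70],"twist": 0},
    {"dp": [0,0,-70],"twist": 0}
  ]
}}

```text
time: 9.28
position: [0.6203, -0.0054, 0.134]
tool_rot: [-3.137, -0.002, 1.785]
force: [0.2, -0.0, -6.3]
opening: 0.0228
```

```bash
python3 - <<'E'
from h import *
print(env.state()['force'],env.state()['opening'])
shot('wrist','w4'); print(env.state()['force']); plan(461.8,-330,180,168.3);plan(461.8,-330,180,-11.7)
E
```

```text
[ 0.246391   -0.02934819 -6.26683758] 0.022752476078837732
[ 0.75064886 -0.84298985 -5.67831918]
t 9.32 pos [620.   -5.4 133.5] yaw 102.24 q6 -0.4
dp [-283.5 -223.7  -46.2] twist -1.1529
t 9.32 pos [620.   -5.4 133.5] yaw 102.24 q6 -0.4
dp [-283.5 -223.7  -46.2] twist 1.9887
```

View pics/w4.png

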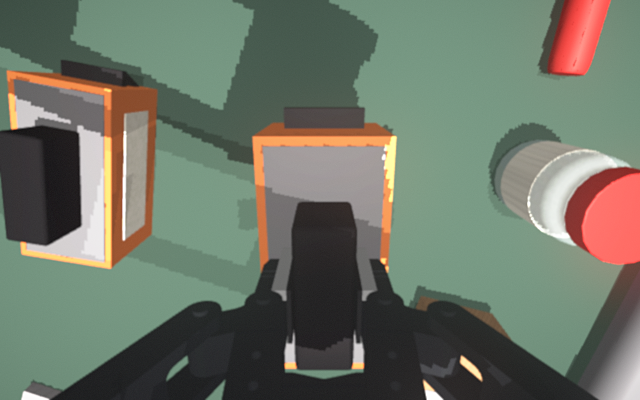

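```bash
python3 - <<'E'
from h import *
im=cv2.imread('pics/w4.png');cv2.imwrite('pics/w4z.png',cv2.resize(im[95:285,240:410],None,fx=3.1,fy=3.1,interpolation=cv2.INTER_CUBIC))
c=dict(np.load('pics/w4.npz')); s=env.state(); R=Rn.from_euler('xyz',s['tool_rot']).as_matrix()
for z,q in ((128,[(254,137),(396,136)]),(160,[(297,203),(354,203)])):
    p=unproj(c,q,z/1000); print(((p-s['position'])@R*1000).round(1))
E
```

```text
[[ 57.5 -28.8   5.8]
 [ 57.9  31.1   5.5]]
[[ 38.7  -8.9 -26.4]
 [ 38.7  11.2 -26.5]]
```

View pics/w4z.png

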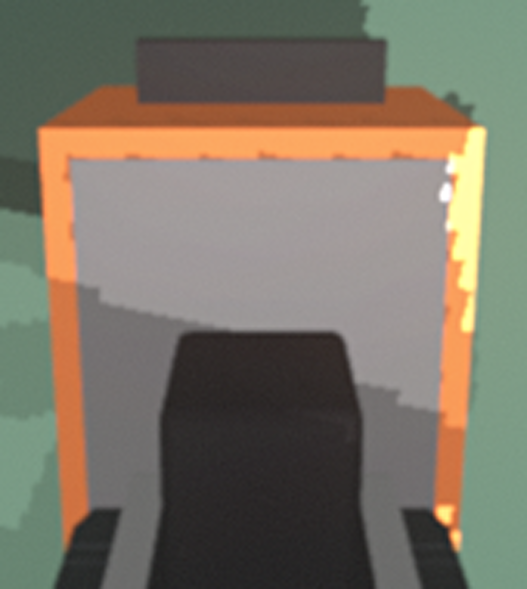

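```bash
python3 - <<'E'
from h import *
c=dict(np.load('pics/w4.npz')); s=env.state(); R=Rn.from_euler('xyz',s['tool_rot']).as_matrix()
for z,q in ((128,[(252.5,136),(396.5,136)]),(160,[(292,228),(356.5,228)]),(128,[(298,202),(351,202)]),(98,[(284.5,107.5),(364.5,107.5)])):
    p=unproj(c,q,z/1000); print(((p-s['position'])@R*1000).round(1))
plan(461.8,-330,180,168.3)
E
```

```text
[[ 57.9 -29.5   5.8]
 [ 57.9  31.3   5.5]]
[[ 29.3 -10.9 -26.4]
 [ 29.3  12.3 -26.5]]
[[ 28.6 -10.9   5.6]
 [ 28.6  12.8   5.5]]
[[ 67.9 -18.7  35.8]
 [ 67.9  20.8  35.5]]
t 9.32 pos [620.   -5.4 133.5] yaw 102.24 q6 -0.4
dp [-283.5 -223.7  -46.2] twist -1.1529
```

Request:
{"fn": "carry_out", "kwargs": {
  "series": [
    {"dp": [-10,-5,-40],"twist": 0.1},
    {"dp": [-50,-40,-57],"twist": 0.28},
    {"dp": [-95,-78,-57],"twist": 0.46},
    {"dp": [-140,-115,-57],"twist": 0.64},
    {"dp": [-185,-150,-57],"twist": 0.82}
  ]
}}

```text
time: 9.95
position: [0.5111, -0.219, 0.189]
tool_rot: [-3.133, 0.002, 0.959]
force: [1.1, -0.5, -6.3]
opening: 0.0227
```

```bash
python3 - <<'E'
from h import *
plan(465,-330.5,190,-11.7)
E
```

```text
t 9.95 pos [ 511.1 -219.   189. ] yaw 54.94 q6 0.01
dp [-117.8   26.3   -1. ] twist 1.163
```

Request:
{"fn": "carry_out", "kwargs": {
  "series": [
    {"dp": [-24,5,-1],"twist": 0.18},
    {"dp": [-48,11,-1],"twist": 0.36},
    {"dp": [-72,16,-1],"twist": 0.54},
    {"dp": [-96,22,-1],"twist": 0.72},
    {"dp": [-118,26,-1],"twist": 0.9}
  ]
}}

```text
time: 10.58
position: [0.4636, -0.3307, 0.188]
tool_rot: [-3.135, 0.01, 0.053]
force: [0.2, 0.1, -5.8]
opening: 0.0228
```

```bash
python3 - <<'E'
from h import *
plan(465,-330.5,160,-11.7)
E
```

```text
t 10.57 pos [ 463.6 -330.7  188. ] yaw 3.01 q6 0.71
dp [ 1.7  0.1 28. ] twist 0.2568
```

Request:
{"fn": "carry_out", "kwargs": {
  "series": [
    {"dp": [0,0,5],"twist": 0.12},
    {"dp": [1,0,15],"twist": 0.257},
    {"dp": [1.7,0,28],"twist": 0.257},
    {"dp": [1.7,0,28],"twist": 0.257},
    {"dp": [1.7,0,28],"twist": 0.257}
  ]
}}

```text
time: 11.2
position: [0.465, -0.3303, 0.1598]
tool_rot: [-3.138, 0.012, -0.203]
force: [-0.4, 0.8, -5.8]
opening: 0.0227
```

```bash
python3 - <<'E'
from h import *
print(env.state()['tool_rot'])
shot('wrist','w5'); shot('side','s5'); plan(465,-330.5,160,-11.7); print(env.state()['tool_rot'])
E
```

```text
[-3.13771989  0.01171851 -0.20277839]
t 11.3 pos [ 465.3 -330.6  160.4] yaw -11.65 q6 0.96
dp [-0.3 -0.   0.4] twist 0.0008
[-3.13848721  0.01061798 -0.2034094 ]
```

View pics/w5.png

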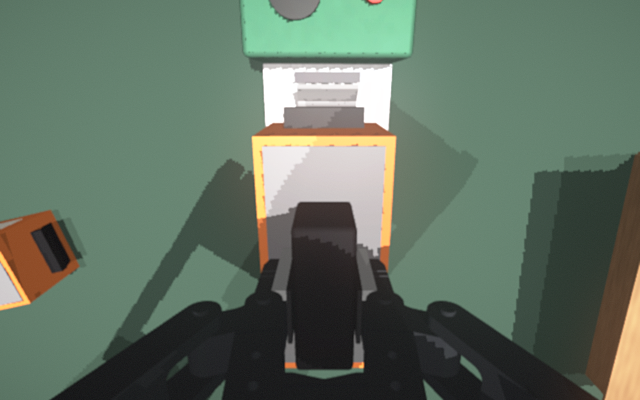

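View pics/s5.png

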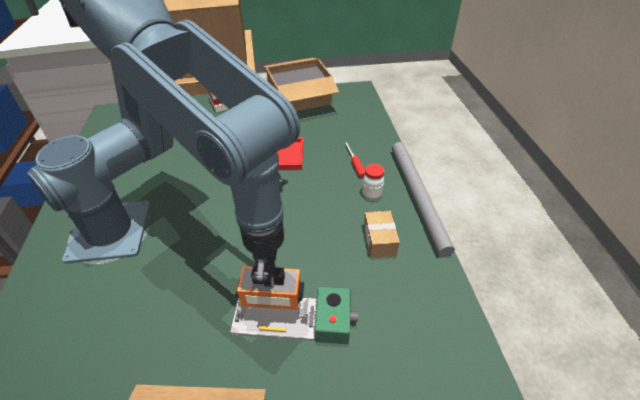

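```bash
python3 - <<'E'
from h import *
im=cv2.imread('pics/w5.png');cv2.imwrite('pics/w5z.png',cv2.resize(im[35:165,235:420],None,fx=4,fy=4,interpolation=cv2.INTER_CUBIC))
E
```

```text
(no output)
```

View pics/w5z.png

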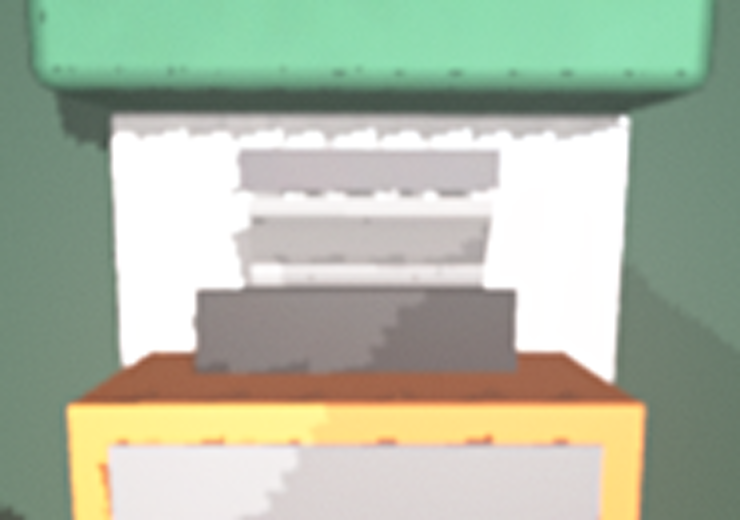

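```bash
python3 - <<'E'
from h import *
c=dict(np.load('pics/w5.npz')); s=env.state(); R=Rn.from_euler('xyz',[-3.138,0.0113,-.203]).as_matrix()
yaw=s['tool_rot'][2]; R0=Rn.from_euler('xyz',[np.pi,0,yaw]).as_matrix()
for n,z,q in (('house top',60,[(242.5,57),(412.5,57)]),('plate far',12,[(262.7,63.7),(392.2,63.7)]),('plate sides',12,[(265.2,126.2),(388.5,130)]),('cliptop',65,[(297.5,86),(358,86)]),
  ('cart lid',154.5,[(252,136),(396.2,136)]),('lug top',124.5,[(284.2,107.5),(364,107.5)])):
    p=unproj(c,q,z/1000); print(n,((p-s['position'])@R0*1000).round(1).tolist(), (p[:,:2]*1000).round(1).tolist())
E
```

```text
house top [[94.1, -53.5, 100.4], [94.1, 55.3, 100.4]] [[568.3, -297.2], [546.2, -403.8]]
plate far [[92.4, -48.8, 148.4], [92.3, 51.1, 148.4]] [[565.6, -301.4], [545.4, -399.3]]
plate sides [[44.7, -49.3, 148.4], [41.7, 51.1, 148.4]] [[519.1, -291.3], [495.8, -389.1]]
cliptop [[76.4, -18.3, 95.4], [76.4, 20.6, 95.4]] [[543.8, -328.1], [536.0, -366.2]]
cart lid [[57.3, -31.0, 5.9], [57.3, 29.2, 5.9]] [[527.7, -311.8], [515.6, -370.8]]
lug top [[66.9, -20.5, 35.9], [66.9, 18.6, 35.9]] [[535.0, -324.0], [527.1, -362.3]]
```

```bash
python3 - <<'E'
from h import *
plan(465.7,-332.2,108,-11.8)
E
```

```text
t 11.3 pos [ 465.3 -330.6  160.4] yaw -11.65 q6 0.96
dp [ 1.3  1.7 52.4] twist 0.0025
```

Request:
{"fn": "carry_out", "kwargs": {
  "series": [
    {"dp": [1,1.5,10],"twist": 0.0025},
    {"dp": [1.3,1.7,25],"twist": 0.0025},
    {"dp": [1.3,1.7,40],"twist": 0.0025},
    {"dp": [1.3,1.7,52],"twist": 0.0025},
    {"dp": [1.3,1.7,52],"twist": 0.0025}
  ]
}}

```text
time: 11.92
position: [0.4649, -0.3314, 0.1067]
tool_rot: [-3.137, 0.013, -0.206]
force: [0.2, 0.1, -6.3]
opening: 0.0232
```

```bash
python3 - <<'E'
from h import *
shot('wrist','w6');im=env.camera('side'); cv2.imwrite('pics/s6.png',cv2.resize(im[240:360,210:370],None,fx=4.5,fy=4.5,interpolation=cv2.INTER_CUBIC))
plan(465.7,-332.2,90,-11.8); print(env.state()['tool_rot'],env.state()['force'])
E
```

```text
t 12.03 pos [ 465.8 -332.4  108.3] yaw -11.8 q6 0.97
dp [ 0.1 -0.1 18.3] twist 0.0
[-3.13850208  0.01066309 -0.20589917] [-0.09585222  0.66220105 -5.88755192]
```

View pics/w6.png

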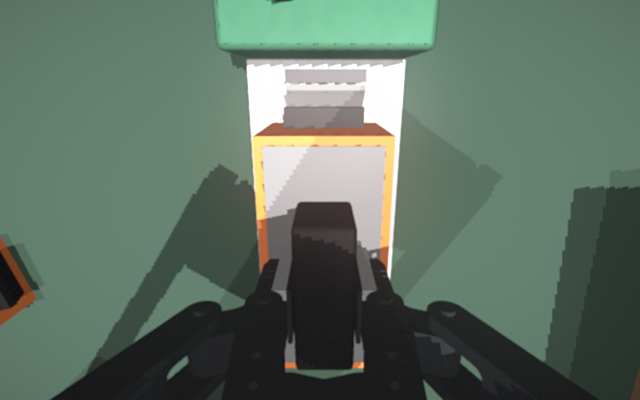

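View pics/s6.png

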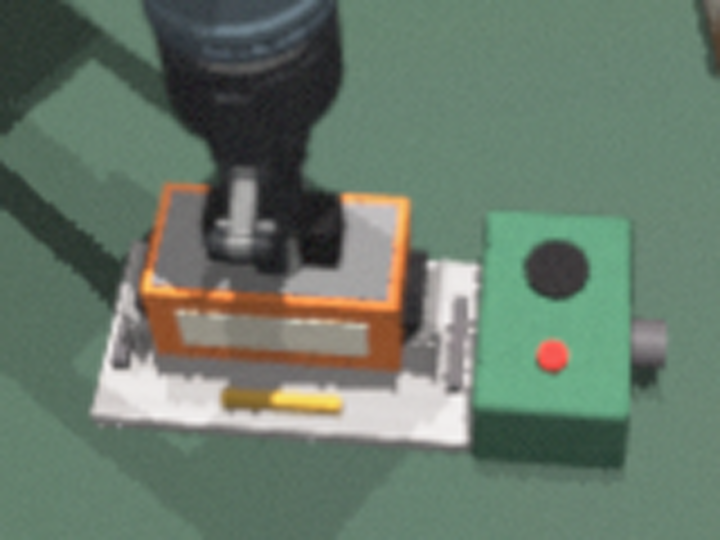

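Request:
{"fn": "carry_out", "kwargs": {
  "series": [
    {"dp": [0,0,4],"twist": 0},
    {"dp": [0,0,8],"twist": 0},
    {"dp": [0,0,12],"twist": 0},
    {"dp": [0,0,15],"twist": 0},
    {"dp": [0,0,18],"twist": 0}
  ]
}}

```text
time: 12.65
position: [0.4668, -0.333, 0.0919]
tool_rot: [-3.14, 0.007, -0.206]
force: [-1.5, 2.7, 12.3]
opening: 0.0226
```

```bash
python3 - <<'E'
from h import *
plan(465.7,-332.2,77.5,-11.8); print(env.state()['tool_rot'],env.state()['force'],env.state()['torque'])
E
```

```text
t 12.65 pos [ 466.8 -333.    91.9] yaw -11.81 q6 0.97
dp [-1.2 -0.5 14.4] twist -0.0001
[-3.1399126   0.00745954 -0.20609217] [-1.52197777  2.73494857 12.31918982] [ 0.59554156 -0.00300168  0.00731621]
```

Request:
{"fn": "carry_out", "kwargs": {
  "series": [
    {"dp": [-0.3,0,3],"twist": 0},
    {"dp": [-0.3,0,6],"twist": 0},
    {"dp": [-0.3,0,9],"twist": 0},
    {"dp": [-0.3,0,12],"twist": 0},
    {"dp": [-0.3,0,14],"twist": 0}
  ]
}}

```text
time: 13.28
position: [0.4657, -0.3322, 0.0775]
tool_rot: [-3.139, 0.01, -0.206]
force: [-6.4, 4.2, 9.9]
opening: 0.0227
```

```bash
python3 - <<'E'
from h import *
plan(465.7,-332.2,77.5,-11.8); print(env.state()['tool_rot'],env.state()['force'],env.state()['torque'])
E
```

```text
t 13.28 pos [ 465.7 -332.2   77.5] yaw -11.8 q6 0.97
dp [-0.  0. -0.] twist -0.0001
[-3.13854718  0.00957095 -0.20602335] [-6.42014792  4.18717394  9.93286708] [0.60265038 0.72908168 0.06679389]
```

Request:
{"fn": "carry_out", "kwargs": {
  "series": [
    {"dp": [0,0,0.5],"twist": 0},
    {"dp": [0,0,1],"twist": 0},
    {"dp": [0,0,1],"twist": 0},
    {"dp": [0,0,1],"twist": 0},
    {"dp": [0,0,1],"twist": 0}
  ]
}}

```text
time: 13.9
position: [0.4657, -0.3322, 0.0775]
tool_rot: [-3.139, 0.009, -0.206]
force: [-4.8, 3.6, 6.4]
opening: 0.023
```

```bash
python3 - <<'E'
from h import *
shot('wrist','w7');im=env.camera('side'); cv2.imwrite('pics/s7.png',cv2.resize(im[240:360,210:370],None,fx=4.5,fy=4.5,interpolation=cv2.INTER_CUBIC))
plan(465.7,-332.2,77.5,-11.8); print(env.state()['tool_rot'],env.state()['force'],env.state()['torque'])
E
```

```text
t 14.0 pos [ 465.7 -332.2   77.5] yaw -11.8 q6 0.97
dp [ 0.  0. -0.] twist 0.0
[-3.13888223  0.0092581  -0.20592996] [-4.2091245   2.28686063  6.61655694] [ 0.34163364  0.514599   -0.03541363]
```

View pics/w7.png

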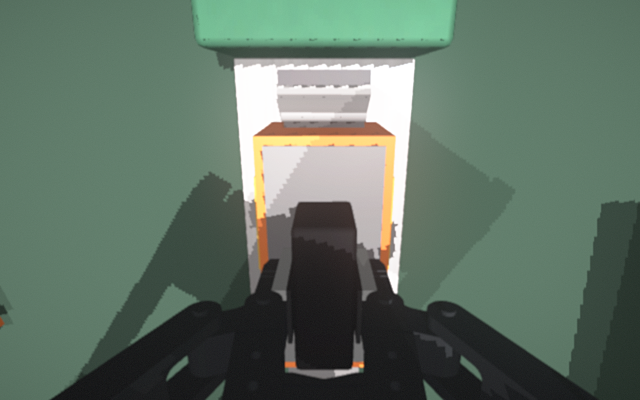

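View pics/s7.png

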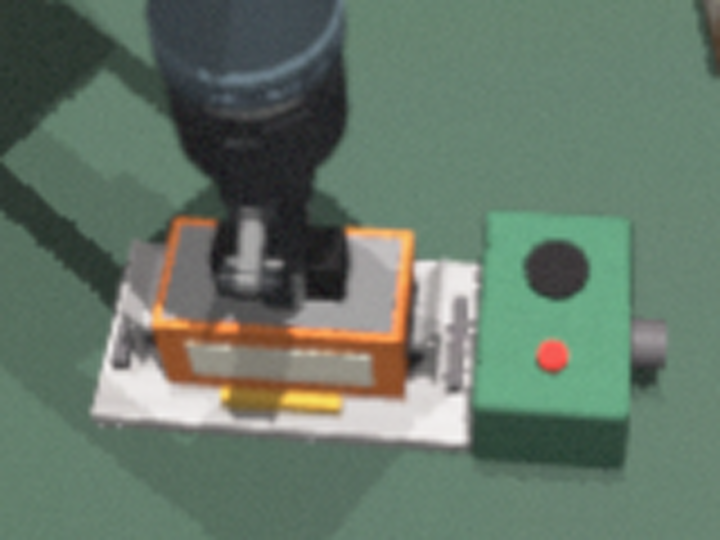

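Request:
{"fn": "carry_out", "kwargs": {
  "series": [
    {"dp": [0,0,1],"twist": 0},
    {"dp": [0,0,2],"twist": 0},
    {"dp": [0,0,3],"twist": 0},
    {"dp": [0,0,3.5],"twist": 0},
    {"dp": [0,0,3.5],"twist": 0}
  ]
}}

```text
time: 14.62
position: [0.4657, -0.3321, 0.0774]
tool_rot: [-3.14, 0.008, -0.206]
force: [-8.9, 7.5, 23.6]
opening: 0.0226
```

```bash
python3 - <<'E'
from h import *
plan(465.7,-332.2,77.5,-11.8); print(env.state()['tool_rot'],env.state()['force'],env.state()['torque'])
E
```

```text
t 14.62 pos [ 465.7 -332.1   77.4] yaw -11.78 q6 0.97
dp [ 0.   0.1 -0.1] twist 0.0003
[-3.13995735  0.00817911 -0.20563037] [-8.85203782  7.50887375 23.55731819] [ 1.0028965   1.26489554 -0.03514532]
```

Request:
{"fn": "carry_out", "kwargs": {
  "series": [
    {"dp": [0,0,0],"twist": 0},
    {"dp": [0,0,0],"twist": 0},
    {"dp": [0,0,0],"twist": 0},
    {"dp": [0,0,0],"twist": 0},
    {"dp": [0,0,0],"twist": 0}
  ],
  "gripper": 50
}}

```text
time: 15.25
position: [0.4656, -0.332, 0.077]
tool_rot: [-3.14, 0.009, -0.206]
force: [-0.9, 0.2, 0.5]
opening: 0.05
```

Request:
{"fn": "carry_out", "kwargs": {
  "series": [
    {"dp": [0,0,-15],"twist": 0},
    {"dp": [0,0,-40],"twist": 0},
    {"dp": [0,0,-80],"twist": 0},
    {"dp": [20,0,-120],"twist": 0},
    {"dp": [30,0,-120],"twist": 0}
  ]
}}

```text
time: 15.88
position: [0.4985, -0.3405, 0.2021]
tool_rot: [3.138, 0.0, -0.205]
force: [-0.5, 0.5, 0.2]
opening: 0.0501
```

```bash
python3 - <<'E'
from h import *
c,im=shot('wrist','w8');im2=env.camera('side'); cv2.imwrite('pics/s8.png',cv2.resize(im2[240:360,210:370],None,fx=4.5,fy=4.5,interpolation=cv2.INTER_CUBIC))
plan(465.7,-332.2,110,-11.8); plan(453.5,-17.5,180,91.5);print(env.state()['tool_rot'],env.state()['force'])
E
```

```text
t 15.97 pos [ 496.8 -338.9  197.6] yaw -11.75 q6 0.99
dp [-31.2  -0.1  87.8] twist 0.0008
t 15.97 pos [ 496.8 -338.9  197.6] yaw -11.75 q6 0.99
dp [-107.7 -305.8   18.7] twist -1.8021
[-3.14056913  0.00693926 -0.20510072] [-0.13900604 -0.59109927 -0.50962798]
```

View pics/w8.png

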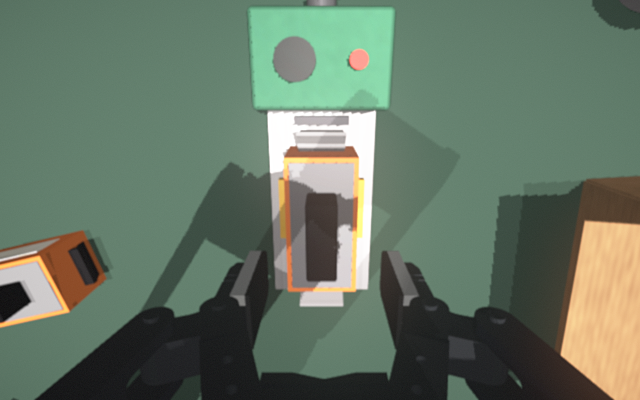

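View pics/s8.png

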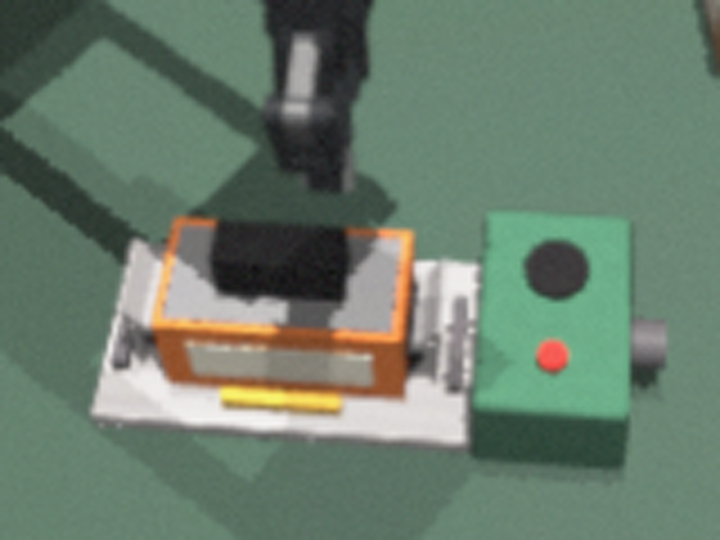

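```bash
python3 - <<'E'
from h import *
im=cv2.imread('pics/w8.png');cv2.imwrite('pics/w8z.png',cv2.resize(im[100:315,255:390],None,fx=2.75,fy=2.75,interpolation=cv2.INTER_CUBIC))
a=cv2.resize(im[100:165,260:385],None,fx=6,fy=6,interpolation=cv2.INTER_CUBIC); cv2.imwrite('pics/w8a.png',a)
E
```

```text
(no output)
```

View pics/w8z.png

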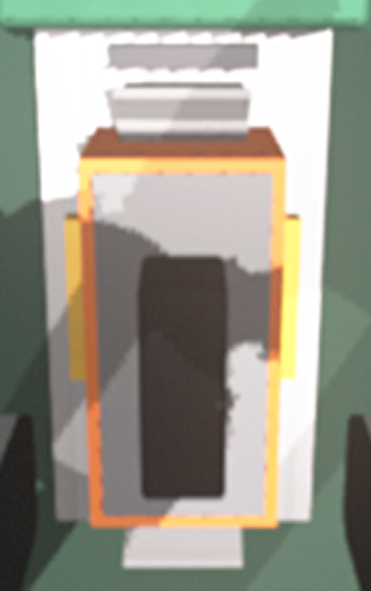

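View pics/w8a.png

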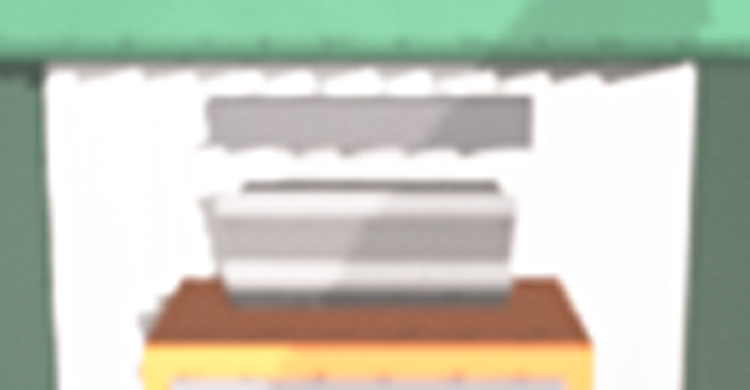

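```bash
python3 - <<'E'
from h import *
S=np.array([462.6,-330.9]); a=np.radians(-11.7); F=np.array([[np.cos(a),-np.sin(a)],[np.sin(a),np.cos(a)]])
def f(n,q,z): 
    c=dict(np.load(f'pics/{n}.npz')); p=unproj(c,q,z)[:,:2]*1000; return ((p-S)@F).round(1).tolist()
print('plate far',f('w1',[(289,95),(380,95)],.012),f('w8',[(260+45/6,111.5),(260+695/6,111.5)],.012))
print('far w1',f('w1',[(310.8,111.7),(355.8,111.7)],.065)); print('far w8',f('w8',[(294,132.5),(346,132.5)],.065))
print('near w1',f('w1',[(314,260.3),(351,260.3)],.065)); print('near w8',f('w8',[(300,306.2),(343,306.2)],.065))
q=f('w8',[(284.1,157.1),(358.3,157.1),(356.1,291.6),(288.5,290.9)],.072); print(q, np.mean(q,0))
for z in (.068,.072,.076,.08):
    q=np.array(f('w8',[(284.1,157.1),(358.3,157.1),(356.1,291.6),(288.5,290.9)],z)); print(z,np.hypot(*(q[0]-q[1])),np.hypot(*(q[2]-q[3])),np.hypot(*(q[1]-q[2])))
print('rails w8',f('w8',[(255+72/2.75,100+217/2.75),(255+78/2.75,100+378/2.75),(255+292/2.75,100+217/2.75),(255+287/2.75,100+377/2.75)],.022))
E
```

```text
plate far [[93.1, 49.3], [93.8, -50.2]] [[92.8, 49.9], [92.6, -50.0]]
far w1 [[78.9, 23.7], [79.3, -19.7]]
far w8 [[80.1, 21.7], [80.0, -19.4]]
near w1 [[-79.9, 20.8], [-79.6, -19.9]]
near w8 [[-79.2, 20.5], [-79.3, -19.3]]
[[61.8, 29.4], [61.7, -28.9], [-59.4, -30.3], [-58.5, 29.8]] [1.4 0. ]
0.068 59.100084602308314 61.10662811839645 122.90915344269523
0.072 58.30008576323023 60.10673839096579 121.10809221517775
0.076 57.40034843099822 59.20684082097271 119.30821430228515
0.08 56.60008833915368 58.40693451979824 117.60833303809726
rails w8 [[31.3, 38.5], [-29.0, 38.6], [31.1, -37.3], [-28.9, -37.3]]
```

Request:
{"fn": "carry_out", "kwargs": {
  "series": [
    {"dp": [-15,-50,0],"twist": -0.18},
    {"dp": [-35,-105,5],"twist": -0.36},
    {"dp": [-55,-160,10],"twist": -0.54},
    {"dp": [-80,-215,15],"twist": -0.72},
    {"dp": [-100,-270,18],"twist": -0.9}
  ]
}}

```text
time: 16.6
position: [0.4514, -0.052, 0.1791]
tool_rot: [-3.132, 0.005, 0.7]
force: [0.3, -0.2, -0.2]
opening: 0.0497
```

```bash
python3 - <<'E'
from h import *
plan(453.5,-17.5,160,91.5)
E
```

```text
t 16.6 pos [451.4 -52.  179.1] yaw 40.12 q6 0.51
dp [ 23.9 -24.8  19.2] twist -0.8967
```

Request:
{"fn": "carry_out", "kwargs": {
  "series": [
    {"dp": [5,-5,2],"twist": -0.18},
    {"dp": [10,-10,5],"twist": -0.36},
    {"dp": [15,-15,10],"twist": -0.54},
    {"dp": [20,-20,15],"twist": -0.72},
    {"dp": [24,-25,19],"twist": -0.897}
  ]
}}

```text
time: 17.23
position: [0.4518, -0.0168, 0.1588]
tool_rot: [-3.128, -0.005, 1.603]
force: [0.2, 0.2, 0.2]
opening: 0.0503
```

```bash
python3 - <<'E'
from h import *
shot('wrist','w9');plan(453.5,-17.5,65.5,91.5);print(env.state()['tool_rot'])
E
```

```text
t 17.27 pos [451.3 -16.1 158.3] yaw 92.25 q6 -0.32
dp [-2.   3.4 92.8] twist 0.0131
[-3.12760675 -0.00575317  1.61007027]
```

View pics/w9.png

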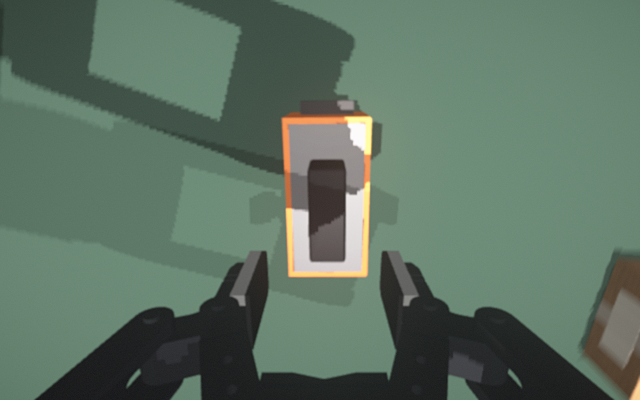

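Request:
{"fn": "carry_out", "kwargs": {
  "series": [
    {"dp": [-1,2,20],"twist": 0.013},
    {"dp": [-1,2.8,45],"twist": 0.013},
    {"dp": [-1,2.8,70],"twist": 0.013},
    {"dp": [-1,2.8,87],"twist": 0.013},
    {"dp": [-1,2.8,92.5],"twist": 0.013}
  ]
}}

```text
time: 17.9
position: [0.4511, -0.0162, 0.0643]
tool_rot: [-3.124, -0.007, 1.595]
force: [0.1, -0.5, -0.2]
opening: 0.0497
```

Request:
{"fn": "carry_out", "kwargs": {
  "series": [
    {"dp": [0,0,0],"twist": 0},
    {"dp": [0,0,0],"twist": 0},
    {"dp": [0,0,0],"twist": 0},
    {"dp": [0,0,0],"twist": 0},
    {"dp": [0,0,0],"twist": 0}
  ],
  "gripper": 10
}}

```text
time: 18.52
position: [0.451, -0.0162, 0.0644]
tool_rot: [-3.124, -0.007, 1.595]
force: [-1.0, -0.8, -2.1]
opening: 0.0232
```

Request:
{"fn": "carry_out", "kwargs": {
  "series": [
    {"dp": [0,0,-10],"twist": 0},
    {"dp": [0,0,-35],"twist": 0},
    {"dp": [0,0,-60],"twist": 0},
    {"dp": [0,0,-70],"twist": 0},
    {"dp": [0,0,-70],"twist": 0}
  ]
}}

```text
time: 19.15
position: [0.4527, -0.0167, 0.135]
tool_rot: [-3.125, -0.006, 1.595]
force: [-0.5, -0.3, -2.6]
opening: 0.0232
```

```bash
python3 - <<'E'
from h import *
print(env.state()['force'],env.state()['tool_rot'])
plan(485.7,275.2,140,172.1);plan(485.7,275.2,140,-7.9)
E
```

```text
[-0.50363181 -0.2559358  -2.59498247] [-3.12542846 -0.006127    1.59492553]
t 19.15 pos [452.7 -16.7 135. ] yaw 91.38 q6 -0.31
dp [291.1  40.   -3.9] twist -1.4088
t 19.15 pos [452.7 -16.7 135. ] yaw 91.38 q6 -0.31
dp [291.1  40.   -3.9] twist 1.7328
```

Request:
{"fn": "carry_out", "kwargs": {
  "series": [
    {"dp": [50,6,-4],"twist": -0.17},
    {"dp": [105,14,-8],"twist": -0.34},
    {"dp": [165,22,-8],"twist": -0.52},
    {"dp": [225,30,-8],"twist": -0.7},
    {"dp": [280,38,-8],"twist": -0.88}
  ]
}}

```text
time: 19.77
position: [0.4833, 0.2659, 0.1427]
tool_rot: [-3.134, -0.018, 2.481]
force: [0.7, -1.1, -2.0]
opening: 0.0232
```

```bash
python3 - <<'E'
from h import *
plan(485.7,275.2,130,172.1)
E
```

```text
t 19.77 pos [483.3 265.9 142.7] yaw 142.16 q6 -0.62
dp [ 3.5  8.9 12.7] twist -0.5225
```

Request:
{"fn": "carry_out", "kwargs": {
  "series": [
    {"dp": [1,3,3],"twist": -0.17},
    {"dp": [2,6,6],"twist": -0.34},
    {"dp": [3.5,9,12],"twist": -0.52},
    {"dp": [3.5,9,12],"twist": -0.522},
    {"dp": [3.5,9,12],"twist": -0.522}
  ]
}}

```text
time: 20.4
position: [0.4854, 0.275, 0.1301]
tool_rot: [3.14, -0.02, 3.0]
force: [-0.6, 1.1, -2.5]
opening: 0.023
```

```bash
python3 - <<'E'
from h import *
shot('wrist','w10');im=env.camera('top');cv2.imwrite('pics/t10.png',im);plan(485.7,275.2,72,172.1);print(env.state()['tool_rot'])
E
```

```text
t 20.5 pos [485.8 275.  130.6] yaw 171.93 q6 -1.13
dp [-1.   0.  58.6] twist -0.0029
[ 3.13932486 -0.0190284   3.00080602]
```

View pics/w10.png

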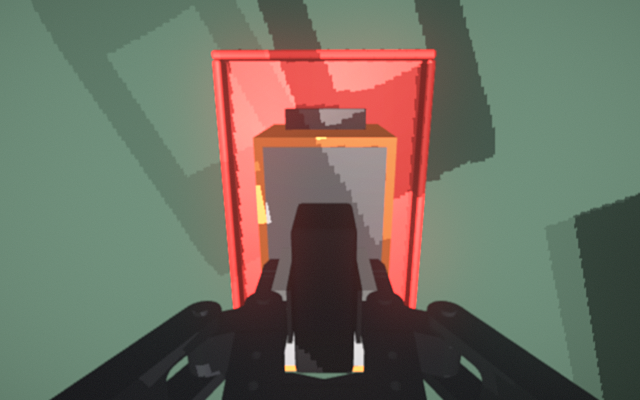

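View pics/t10.png

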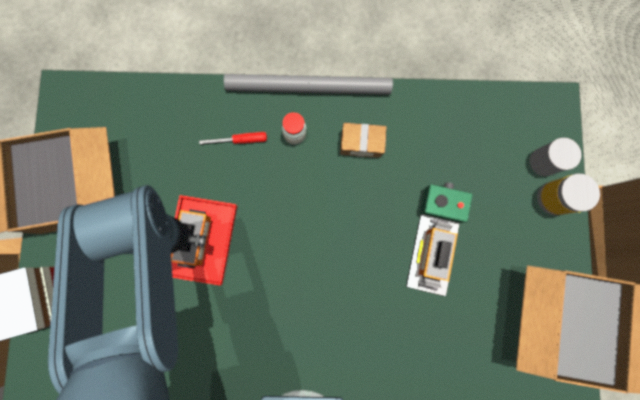

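Request:
{"fn": "carry_out", "kwargs": {
  "series": [
    {"dp": [0,0,15],"twist": 0},
    {"dp": [0,0,32],"twist": 0},
    {"dp": [0,0,46],"twist": 0},
    {"dp": [0,0,54],"twist": 0},
    {"dp": [0,0,57],"twist": 0}
  ]
}}

```text
time: 21.12
position: [0.4845, 0.2752, 0.073]
tool_rot: [3.14, -0.02, 3.001]
force: [0.7, 0.7, -2.5]
opening: 0.0233
```

Request:
{"fn": "carry_out", "kwargs": {
  "series": [
    {"dp": [0,0,0.6],"twist": 0},
    {"dp": [0,0,1.2],"twist": 0},
    {"dp": [0,0,1.8],"twist": 0},
    {"dp": [0,0,2.4],"twist": 0},
    {"dp": [0,0,3],"twist": 0}
  ]
}}

```text
time: 21.75
position: [0.4845, 0.2756, 0.071]
tool_rot: [3.139, -0.019, 3.001]
force: [-5.0, 0.7, 9.1]
opening: 0.0232
```

Contact; settle, release and look.

Request:
{"fn": "carry_out", "kwargs": {
  "series": [
    {"dp": [0,0,0],"twist": 0},
    {"dp": [0,0,0],"twist": 0},
    {"dp": [0,0,0],"twist": 0},
    {"dp": [0,0,0],"twist": 0},
    {"dp": [0,0,0],"twist": 0}
  ],
  "gripper": 50
}}

```text
time: 22.38
position: [0.4845, 0.2755, 0.0709]
tool_rot: [3.139, -0.019, 3.001]
force: [-0.6, -0.1, 0.5]
opening: 0.0501
```

Request:
{"fn": "carry_out", "kwargs": {
  "series": [
    {"dp": [0,0,-15],"twist": 0},
    {"dp": [0,0,-40],"twist": 0},
    {"dp": [0,0,-80],"twist": 0},
    {"dp": [0,0,-120],"twist": 0},
    {"dp": [0,0,-120],"twist": 0}
  ]
}}

```text
time: 23.0
position: [0.4892, 0.2757, 0.1957]
tool_rot: [3.135, -0.011, 3.001]
force: [0.7, -0.6, -0.6]
opening: 0.0501
```

```bash
python3 - <<'E'
from h import *
shot('wrist','w11');im=env.camera('side');cv2.imwrite('pics/s11.png',im);im=env.camera('top');cv2.imwrite('pics/t11.png',im);print(env.state()['force'],env.state()['position'],env.state()['time'])
E
```

```text
[-0.12315588 -0.66381308 -0.01474537] [0.48634975 0.27472491 0.19077151] 23.15
```

View pics/w11.png

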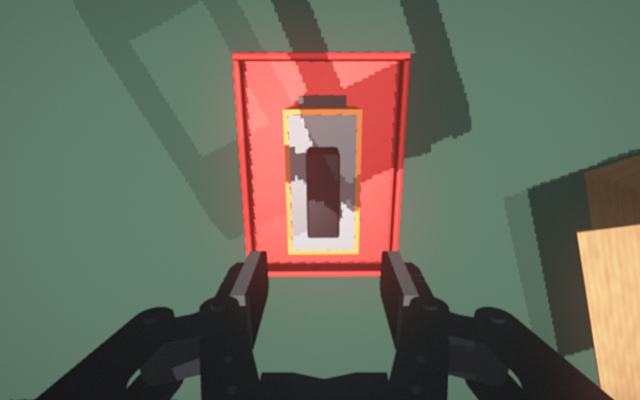

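View pics/s11.png

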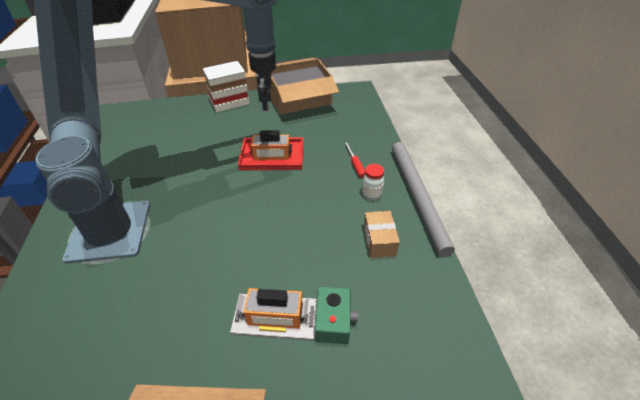

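```bash
python3 - <<'E'
from h import *
print(env.finish_job())
E
```

```text
the job is handed in; nothing more can be done
None
```

I pressed the heavier cartridge fully home in the feeder, then stood the lighter one upright in the red tray. The job was handed in at about 23 s of the 64 s allowed.

- **Weighing:** the near cartridge felt like about 2.2–2.6 N (around 0.24 kg). The far one felt like about 6 N (around 0.6 kg), so the far one is the full cartridge.
- **Feeder:** I pushed the far cartridge down until it stopped hard at 77.4 mm tool height, against 77.5 mm expected for fully home. The push at the end was about 24–30 N. After release, the wrist camera showed both clip tops within about 1 mm of where they were at rest. A spread clip would be about 8 mm off. The lid size also fits the home height.
- **Tray:** the near cartridge was set down by touch and released. The wrist and side pictures show it upright and centred on the tray floor. The tool was tilted about 0.02 rad when it let go, and I did not measure how flat the cartridge sits.
- **Bystanders:** the jar, carton and screwdriver look unmoved in the last side picture; I compared that by eye only.
- **Force peak:** setting the near cartridge back on the counter after weighing gave about 32 N, which is below the limits.

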